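# Bring the eight-channel pipette over the open strip

## Task

Take the eight-channel pipette off its stand and carry it, upright, across the bench to the one uncapped strip of wells in the grey rack. Its loaded tips must not touch anything on the way, and everything else on the bench must stay where it is. Finish still holding it steady over that strip, lined up so that each of the eight tips is centred above its own well, hovering just clear of the rims (about half a centimetre, a centimetre at most) and touching nothing, ready for me to press the plunger.

Things in the scene. Friction and masses are not known exactly. Their poses are not given: they have to be found in the camera images.
- pipette: Eight-channel pipette, 262 mm tall, about 0.2 kg, hanging upright and square in either fork of the stand (axes as the stand's); known by its wide head with eight tips. Origin: middle of the row of tip ends; z up, tip row along y, x from window side to back. Above the origin: head 24 (x) by 80 mm (y) from 58 to 105 mm, neck 20 mm across to 150 mm, handle 150 to 245 mm, buttons on top to 262 mm.
- grip (a point): On the pipette's axis, 226 mm above the tip ends: a good grip height. The pale handle is 36 mm (x) by 32 mm (y) with flat, vertical y sides from 150 to 245 mm; a finger rest sticks out to 45 mm on its +x side at 228 to 240 mm.
- seat (a point): On the pipette's axis, 150 mm above the tip ends: the handle's underside, which rests on the prongs (tip ends then 22 mm above the bench); the neck has 1.5 mm play to each side between them. To free it, lift over 6 mm, then draw it to the stand's -x until its head is past the prong ends, before it rises.
- tips: The eight pipette tips, fixed to the pipette: thin cones 46 mm long, 9 mm apart in a row along y. Same origin and axes as the pipette.
- tip_a (a point): Lower end of the outermost tip on the pipette's +y side, 31.5 mm from the row's middle.
- tip_h (a point): Lower end of the outermost tip on the pipette's -y side, 31.5 mm from the row's middle.
- stand: Fixed two-pipette stand: base x -53 to +77, y +-135, 12 mm high; column at x 46 to 70 and cross bar carry forks at y = +65 and -65 mm. Origin: on the bench midway between the two pipette axes. Each fork: two level prongs, tops 172 mm above the bench, 23 mm apart, reaching from the bar to x = -31 mm, open to -x, with upturned lips 5 mm high at the ends.
- rack: Fixed grey strip rack, 128 mm (x) by 86 mm (y), rim 30 mm high, origin on the bench under its centre. It holds three strips with their rows along its y axis, at x = -36, 0 and +36 mm; two are capped, one is open.
- strip: The open strip, fixed in the rack: eight square wells in a row along y, 9 mm apart, mouths 8 mm by 8 mm, walls 1 mm, strip 10 mm by 73 mm. Origin: centre of its underside, 4 mm above the bench; the rims are 40 mm above the origin (44 mm above the bench). The pipette may be either way round over it.
- well_a (a point): Centre of the mouth (at rim height) of the outermost well on the strip's +y side, 31.5 mm from the strip's middle; axes as the strip's, z up.
- well_h (a point): Centre of the mouth (at rim height) of the outermost well on the strip's -y side.
- capped_strip1: A strip of the same kind, fixed in the rack, closed with a row of eight low round caps up to 44.5 mm above its origin. Origin: centre of its underside.
- capped_strip2: The other capped strip, likewise.
- single_pipette: Single-channel pipette hanging in the other fork, 247 mm tall, one thin cone at its lower end; leave it. Origin: its lower end, the handle 36 mm by 32 mm from 135 to 230 mm.
- gel_tank: Clear mini gel tank standing between the stand and the rack, 200 mm (x) by 130 mm (y), walls 60 mm high, terminals up to 76 mm. Origin: centre of its underside.
- beaker: Steel beaker, 84 mm across, 110 mm high, origin under its centre.
- reagent_bottle: Glass reagent bottle, 70 mm across, 150 mm high, origin under its centre.
- tip_box: Open box of pipette tips, 85 mm (x) by 122 mm (y) by 54 mm high, origin under its centre.
- tube_rack: Light blue empty microtube rack, 85 mm (x) by 125 mm (y) by 30 mm high, origin under its centre.
- reservoir: White empty reagent trough, 76 mm (x) by 135 mm (y) by 30 mm high, origin under its centre.

How it is judged:
By the outcome, as a careful person would: the job done as asked, in the order asked, and still so for the second after the job is handed in, while the arm keeps its last pose, push and grip.
It also fails if it takes over 45 s, if anything falls off the work surface, if the arm or the gripper's body presses on something with over 40 N, if the wrist force passes 120 N, or if a joint passes its speed limit or range.

## Robot

A 7-joint arm with a two-finger parallel gripper is mounted at the origin on the work surface. World frame = base frame: x ahead of the robot, y to its left, z up, the work surface at z = 0. Lengths are in m, angles in rad, forces in N, time in s.
With the tool pointing down it reaches from about 0.4 to 0.85 m from the base axis. Payload 10.4 kg.
Tool frame: the origin (TCP) lies between the finger pads; the fingertips stand manip.tip_extent ahead of it and the grasp point (between the pads) lies 6 mm ahead of it (manip.tip_extent is the distance from the TCP to the fingertips, in m); z points along the fingers, y is the line along which they close (so a half turn about z gives the same grasp; the last joint's range is limited). The gripper opens to 85 mm and grips with 20 to 120 N. Pads are 22 mm wide; open, the fingers measure 114 mm over their backs; the gripper's body (76 mm by 85 mm) begins 54 mm behind the grasp point. The pads swing forward as they close: fully open they stand 13 mm farther back than shut.
Start: joints at [-1.205, 0.332, -0.065, 1.46, 0.022, 1.35, -0.088], TCP at [0.237, 0.578, 0.256] pointing down, gripper open.
Joint ranges: [-2.6, 2.6], [-0.5, 2.12], [-1.47, 1.34], [0.16, 2.42], [-1.27, 4.41], [0.06, 2.06], [-2.6, 2.6]. Speed limits (rad/s): [2.22, 2.22, 2.79, 2.79, 3.14, 3.14, 3.14].

## Interface

Orientations are given as a unit quaternion [x, y, z, w].
In Python, from workcell import get_obs, optics, workorder, manip gives the robot as it stands.
- The arm moves only by the tool jog_arm, never from a script. Its argument "increments" is a list of rows, each a list of 7 numbers: the shift along the tool's x, y, z in m, then the turn, a rotation vector about the tool's x, y, z in rad, then the opening, from -1 (shut) to 1 (fully open). A call has 1 to 5 rows; each row is the pose to reach, as a shift and turn from the pose commanded when the call began, along the tool's axes at that moment; what a row does not reach only later rows make up. A row lasts 1/12 s, in which the tool goes at most 41.7 mm and 7.16 degrees, less where a joint would pass 70% of its speed; a pose out of reach is approached as far as the arm can. A call with a gripper value outside its range is refused whole. The fingers move at their own pace and stop on an object; "grip_force" is the grip in N (left out, the last holds). Time passes only in rows, so rows that repeat a pose let the fingers close. It gives the time, the measured TCP pose, the force, the opening and the grip force at its end, in the units of the state.
- get_obs(): the state, without advancing time (a new reading comes with each control period).
- optics.camera(name): name is "scene" or "top"; returns a dict with "color" (400x640x3 uint8, red, green, blue), "depth" (400x640 float32, m along the optical axis (not along the pixel's ray), 0 where there is no reading), "K" (3x3 intrinsics, pixels), "R" (3x3) and "t" (3): a world point X has camera coordinates R X + t. Camera axes: x right, y down, z forward; pixel columns grow to the right and rows downward; lengths in m; the calibration is good to about 2 mm. A picture is of the moment at which its call begins.
- workorder.hand_in(): hands the job in; it is judged then, once.
The state is a dict: "clock": time; "joint_pos": joint angles; "joint_velocities": joint speeds; "tau": joint torques, N m; "position": TCP position; "ee_rot": TCP orientation; "ft_force": force on the tool from outside, world axes, zero at the start; "torque": the same for the moment, N m; "grip_width": opening from 0.0 (shut) to 1.0 (fully open); "grasp_force": force on a finger pad.
Only numpy, scipy, OpenCV 4.12 (cv2) and the standard library are available. Lean on these libraries where they do the work, as an engineer would, in place of code of your own. Each camera call takes 0.05 s, during which the arm holds its last target. There are 200 camera calls.

## Working session

There is one attempt and no reset: what is moved stays moved. The work goes in short steps, Python scripts to look and compute and a tool call to move; the robot and the scene stay as the last step left them, time stands still between calls to the robot, and variables do not carry over. Pictures are saved under pics/ and viewed, at most 10 in all, crops included, and the job is handed in when it is done.

Besides the shell and the picture viewer there is one more tool, called after "Request:" as name([rows], argument=value, ...), one row to a line, values as JSON. jog_arm: Moves the arm, as the interface text tells. Its arguments: {"type":"object","properties":{"increments":{"type":"array"},"grip_force":{"type":"number"}},"required":["increments"]}

```bash
mkdir -p pics; cat > h.py <<'E'
import numpy as np, cv2
from workcell import get_obs, optics, workorder, manip
def shot(n,f=None):
    c=optics.camera(n)
    if f: cv2.imwrite('pics/'+f, c['color'][:,:,::-1])
    return c
def cloud(c):
    d=c['depth'];v,u=np.indices(d.shape);K=c['K']
    P=np.stack([(u-K[0,2])/K[0,0]*d,(v-K[1,2])/K[1,1]*d,d],-1)
    return (P-c['t'])@c['R']
def onplane(c,uv,z):
    uv=np.atleast_2d(uv).astype(float)
    r=np.c_[uv,np.ones(len(uv))]@np.linalg.inv(c['K']).T@c['R']
    o=-c['R'].T@c['t']
    return o+r*((z-o[2])/r[:,2])[:,None]
def proj(c,X):
    p=np.atleast_2d(X)@c['R'].T+c['t'];p=p@c['K'].T
    return p[:,:2]/p[:,2:]
E
python3 - <<'E'
from h import *
import pickle
s=get_obs();print({k:np.round(v,3) for k,v in s.items()},manip.tip_extent)
for n in('scene','top'):
    c=shot(n,n+'1.png');pickle.dump(c,open(n+'1.pkl','wb'))
    print(n,c['K'][0,0],np.round(-c['R'].T@c['t'],3),np.round(c['R'],2).tolist())
E
```

```text
{'clock': np.float64(0.0), 'joint_pos': array([-1.205,  0.333, -0.065,  1.461,  0.022,  1.35 , -0.088]), 'joint_velocities': array([ 0.001, -0.   , -0.   ,  0.001,  0.   ,  0.001,  0.   ]), 'tau': array([-1.0000e-03, -6.2545e+01,  4.8000e-02, -3.9161e+01,  1.6000e-02,
        1.0000e-02,  0.0000e+00]), 'position': array([0.237, 0.578, 0.256]), 'ee_rot': array([ 0.193,  0.981, -0.001, -0.   ]), 'ft_force': array([ 0.515, -0.019,  0.08 ]), 'torque': array([ 0.023, -0.017,  0.024]), 'grasp_force': np.float64(0.0), 'grip_width': np.float64(0.999)} 0.025
scene 500.7198471316795 [ 1.431 -0.53   0.903] [[0.52, 0.85, -0.02], [0.49, -0.32, -0.81], [-0.7, 0.41, -0.59]]
top 460.8526196142611 [ 0.412 -0.008  1.284] [[0.02, -1.0, 0.02], [-0.99, -0.02, -0.1], [0.11, -0.02, -0.99]]
```

View pics/scene1.png

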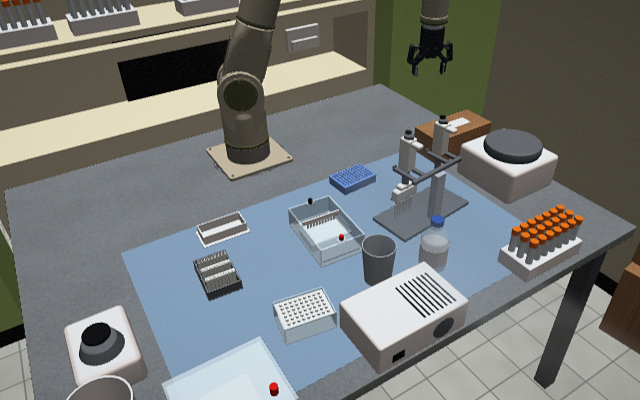

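View pics/top1.png

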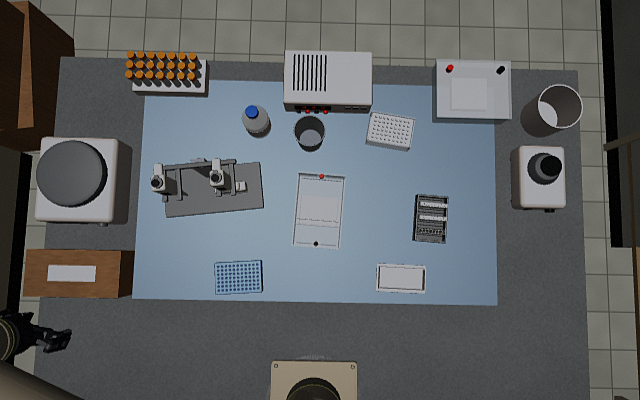

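The scene view shows the eight-channel pipette in the fork nearer the gel tank (head at about 405,195) and the rack at about (217,273). In the top view, the pipettes are at about (217,175) and (157,180), the rack at (432,218), and the tank at (320,210) between them. Next I'll look at enlarged crops.

```bash
python3 - <<'E'
from h import *
a=cv2.imread('pics/top1.png');b=cv2.imread('pics/scene1.png')
f=lambda im,x,y,w,h:cv2.resize(im[y:y+h,x:x+w],(400,300),interpolation=cv2.INTER_CUBIC)
m=np.vstack([np.hstack([f(a,140,140,136,102),f(a,396,184,72,54)]),np.hstack([f(b,360,110,136,102),f(b,180,240,72,54)])])
cv2.imwrite('pics/m1.png',m)
import pickle
c=pickle.load(open('top1.pkl','rb'));P=cloud(c)
for n,(x,y,w,h) in dict(stand=(140,140,136,102),rack=(405,184,60,70)).items():
    q=P[y:y+h,x:x+w]
    print(n); print(np.round(q[::8,::8,2]*1000).astype(int))
E
```

```text
stand
[[  -2    2   -2    1   -5    0 1284   -4    3   -1   -1    1    1    4
     3    4    2]
 [  -8   -1    4   -1   -1    0   -3   -6   -2    2    3    0    1    3
    -1   -3   -3]
 [  -7   -2   -1   -4    0   -2   -1   -4   -4   -5   -2    0    4    0
    -3   -4   -1]
 [  -2   -1  260   -1   -2  174  169  169  168  260  257  168   10   13
     6   -7    2]
 [  -1   -3  259  170    5  168   13   11   96  269  267   12    8    6
    12   12   -3]
 [  -4    2  281  263  206  173   11   11   12  286  275  211   11   12
    11    9    1]
 [  -1   -6  270  264  217  170    9   11    9    8  226  203  126  110
    12   12   -1]
 [  -1   -2   -3  169   11  172    9    8    8   11  172   11   10   11
     6   12   -4]
 [  -2   -2   -3   -2    8   11   13    6   15    8   13    8   13   18
     8    8    1]
 [  -3   -2   -2    4   11   10   12   14   17   11    5    0   -3   -7
    -1    1    0]
 [   0    2    0    2    0    1   -2   -2    1   -1    3    0   -2    2
     3   -3    3]
 [   1   -4   -2    6    0    1    4    2   -2   -1   -2    2    3   -1
     2    4    2]
 [   3    1    2   -2   -2   -3   -1    1    5    0   -2    2   -2    2
     1    2   -3]]
rack
[[ 2  2 -1  4 -1  0  1 -2]
 [ 3 -3 -3  7  4  6 -4  0]
 [ 1 -1  2  5 13 20  3  1]
 [ 0  3 10  5 17 34  0  5]
 [ 2 -2 50 48  7 28  6  1]
 [ 0  5  4  3  2 25  1 -2]
 [-1  3 40  8 33 46 -3 -6]
 [-1 15 27 30  8 28 -2  3]
 [-2  0  1 -4  0  4 -1  1]]
```

View pics/m1.png

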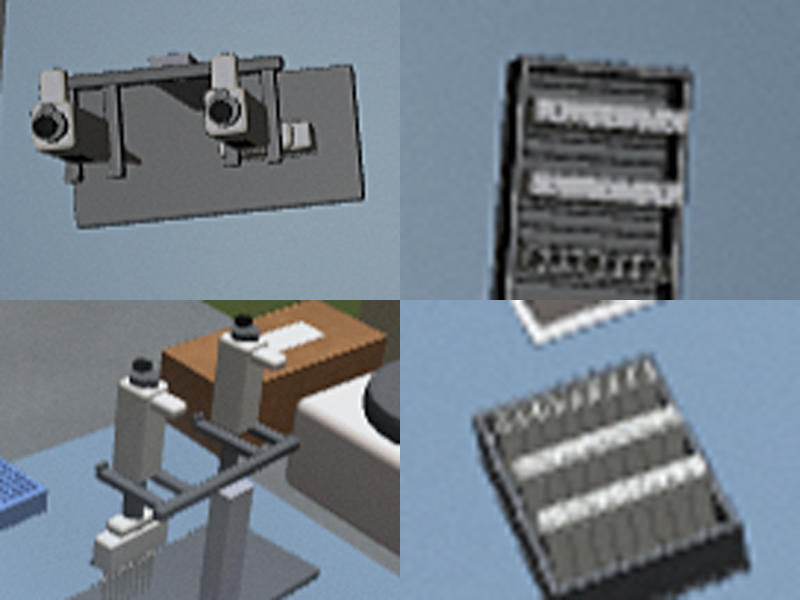

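The mosaic shows the open strip (wells) in the rack's robot-side (-x) slot, at top-view row ≈ 231. The two white capped strips lie at rows ≈ 204 and 218. The multi-channel pipette hangs in the right fork (handle top ≈ 215,177 in the top view), with prongs opening toward the robot. Next come sub-pixel measurements.

```bash
cat > m.py <<'E'
from h import *
import pickle
T=pickle.load(open('top1.pkl','rb'));S=pickle.load(open('scene1.pkl','rb'))
def fit(p):
    vx,vy,x,y=cv2.fitLine(np.float32(p),cv2.DIST_HUBER,0,.01,.01).ravel();return np.array([x,y]),np.array([vx,vy])
g=cv2.cvtColor(T['color'],cv2.COLOR_RGB2HSV)[:,:,1].astype(float)
def cross(vals,thr):  # first subpixel crossing
    s=np.sign(vals-thr);i=np.flatnonzero(s[:-1]!=s[1:])
    return i[0]+(thr-vals[i[0]])/(vals[i[0]+1]-vals[i[0]]) if len(i) else np.nan
mat=np.median(g[230:240,170:260]);bs=np.median(g[195:205,200:240]);th=(mat+bs)/2;print('sat',mat,bs)
bot=[(u,235-cross(g[235:195:-1,u],th)) for u in range(172,258,2)]
rt=[(280-cross(g[v,280:250:-1],th),v) for v in range(168,204,2)]
B=onplane(T,bot,.012)[:,:2];R=onplane(T,rt,.012)[:,:2]
(b0,bd),(r0,rd)=fit(B),fit(R)
if bd[1]<0: bd=-bd
if rd[0]<0: rd=-rd
yb=np.arctan2(-bd[0],bd[1]);yr=np.arctan2(rd[1],rd[0]);print('yaw stand',yb,yr)
k=np.linalg.solve(np.c_[bd,-rd],r0-b0);cor=b0+bd*k[0]
y=(yb*2+yr)/3;Rz=np.array([[np.cos(y),-np.sin(y)],[np.sin(y),np.cos(y)]])
st=cor-Rz@[-.053,-.135];print('corner',cor,'stand',st,'pipette axis',st+Rz@[0,-.065])
# caps
res={}
for n,c,(x,yy,w,h) in(('top',T,(405,190,50,60)),('scene',S,(185,245,65,60))):
    gr=cv2.cvtColor(c['color'],cv2.COLOR_RGB2GRAY);m=np.zeros_like(gr)
    m[yy:yy+h,x:x+w]=(gr[yy:yy+h,x:x+w]>150)*255
    cs=[q for q in cv2.findContours(m,0,1)[0] if cv2.contourArea(q)>25]
    for q in cs:
        mm=np.zeros_like(m);cv2.drawContours(mm,[q],-1,1,-1);mm=cv2.dilate(mm,np.ones((3,3)))*(m>0)
        v,u=np.nonzero(mm);p=onplane(c,np.c_[u,v],.0485);z,d=fit(p[:,:2]);d=d*np.sign(d[1])
        e=(p[:,:2]-z)@d
        print(n,len(u),'uv',u.mean().round(1),v.mean().round(1),'ctr',p.mean(0).round(4),'mid',(z+d*(e.min()+e.max())/2).round(4),'yaw',np.arctan2(-d[0],d[1]).round(4),'len',np.ptp(e).round(4))
E
python3 m.py
```

```text
sat 50.0 7.0
yaw stand 0.1229759 0.10790342
corner [0.5233372 0.1477182] stand [0.56008234 0.28801715] pipette axis [0.56773144 0.22346879]
top 77 uv 432.6 217.7 ctr [ 0.5018 -0.3144  0.0485] mid [ 0.5018 -0.3153] yaw -0.0631 len 0.0709
top 79 uv 433.6 204.4 ctr [ 0.538  -0.3171  0.0485] mid [ 0.538 -0.318] yaw -0.0707 len 0.0709
scene 2418 uv 216.9 273.8 ctr [ 0.5375 -0.3206  0.0485] mid [ 0.5335 -0.3196] yaw 1.5061 len 0.2706
```

```bash
cat > m2.py <<'E'
from m import *
ys=.118
def tri(a,b):
    A=[];bb=[]
    for c,uv in((T,a),(S,b)):
        M=c['K']@np.c_[c['R'],c['t']]
        for k in(0,1): r=uv[k]*M[2]-M[k];A.append(r[:3]);bb.append(-r[3])
    x,res,*_=np.linalg.lstsq(np.array(A),np.array(bb),rcond=None);return x
def blob(c,box,lo,hi):
    x,y,w,h=box;gr=cv2.cvtColor(c['color'],cv2.COLOR_RGB2GRAY)[y:y+h,x:x+w]
    n,l,s,ce=cv2.connectedComponentsWithStats(((gr>=lo)&(gr<=hi)).astype(np.uint8))
    return [(s[i,4],*(ce[i]+[x,y]).round(2),s[i,:4].tolist()) for i in range(1,n) if s[i,4]>12]
print('btn T',blob(T,(206,168,22,24),0,70));print('btn S',blob(S,(398,125,22,24),0,70))
print('caps S',blob(S,(190,250,55,45),185,255))
X=np.array([.5677,.2235,0])
for z in(.2845,.267,.172): print(z,proj(T,X+[0,0,z]),proj(S,X+[0,0,z]))
for x in((.5018,-.3144,.0485),(.538,-.3171,.0485),(.4658,-.3118,.044)): print(x,proj(T,x),proj(S,x))
f=lambda im,x,y,w,h:cv2.resize(im[y:y+h,x:x+w,::-1],(400,300),interpolation=cv2.INTER_CUBIC)
E
python3 m2.py | grep -v -e yaw -e sat -e corner; python3 - <<'E'
import sys;sys.path.insert(0,'.')
from h import *
import pickle
T=pickle.load(open('top1.pkl','rb'));S=pickle.load(open('scene1.pkl','rb'))
g=cv2.cvtColor(T['color'],cv2.COLOR_RGB2GRAY);print(g[168:186,208:226]);g=cv2.cvtColor(S['color'],cv2.COLOR_RGB2GRAY);print(g[128:142,400:418])
E
```

```text
btn T [(np.int32(45), np.float64(207.82), np.float64(172.2), [0, 0, 6, 11]), (np.int32(129), np.float64(222.73), np.float64(183.41), [4, 3, 18, 21]), (np.int32(62), np.float64(215.44), np.float64(177.71), [5, 6, 11, 9])]
btn S [(np.int32(56), np.float64(417.09), np.float64(134.2), [16, 3, 6, 14]), (np.int32(26), np.float64(407.85), np.float64(131.92), [7, 5, 7, 5]), (np.int32(19), np.float64(408.32), np.float64(137.84), [6, 11, 10, 4])]
caps S [(np.int32(76), np.float64(214.93), np.float64(264.76), [11, 9, 29, 12]), (np.int32(86), np.float64(219.55), np.float64(273.97), [15, 18, 30, 13])]
0.2845 [[213.87613518 174.74833839]] [[408.50070249 130.69661744]]
0.267 [[215.65085247 176.00660098]] [[408.01992585 136.73217055]]
0.172 [[224.32076904 182.1535134 ]] [[405.53815849 167.88767512]]
(0.5018, -0.3144, 0.0485) [[432.63671406 217.72393718]] [[213.93945513 263.31133331]]
(0.538, -0.3171, 0.0485) [[433.59592022 204.39019848]] [[218.33378192 272.47370824]]
(0.4658, -0.3118, 0.044) [[431.30012332 231.1304598 ]] [[210.007263   255.90865377]]
[[ 40  36  35  19 186 175 171 167 168 170 171 156
[... 1652 characters left out ...]
134 133 105  45  50  51]
 [123 123 125 126 119  58  25  29  24  21  26  65 126 125  91  47  47  47]
 [126 126 123 126 117  99  83  55  47  71  79  99 111 114  78  47  48  48]
 [124 121 126 128  95 111 111  97  93 108 111 109 109 110  72  48  48  52]
 [124 135 163 197  49  82  88 107 106 109 101 105 109 100  63  38  45  51]
 [131 185 210 236  29  39  48  71  69  83  67  73  78  76 150 133  60  46]
 [119 187 208 221 121  60  40  37  42  41  40  39  35  70 223 216 177  41]
 [ 96 123 162 188 186 168 124  96  59  64  98  57  63 110 239 228 206  53]
 [ 88  83 102 126 168 192 190 183 176 190 200 181 183 183 202 174 136  59]
 [ 84  91  89  91 105 132 169 191 215 230 231 216 199 168 165 191 181  92]]
```

```bash
cat >> m2.py <<'E'
print('tri',tri((214.6,177.5),(408.1,131.9)),'plane T',onplane(T,(214.6,177.5),.284),'plane S',onplane(S,(408.1,131.9),.284))
print('capS', onplane(S,[(214.93,264.76),(219.55,273.97)],.0485),tri((432.6,217.7),(214.93,264.76)),tri((433.6,204.4),(219.55,273.97)))
# prong ends, bar from depth cloud in both views
for n,c in(('T',T),('S',S)):
    P=cloud(c).reshape(-1,3);m=(abs(P[:,2]-.171)<.006)&(abs(P[:,0]-.57)<.1)&(abs(P[:,1]-.29)<.15)
    p=P[m][:,:2];Rz=np.array([[np.cos(ys),-np.sin(ys)],[np.sin(ys),np.cos(ys)]]);q=(p-[.5601,.288])@Rz
    print(n,m.sum(),'x pct',np.percentile(q[:,0],[0.5,2,98,99.5]).round(4),'y',np.percentile(q[:,1],[.5,2,98,99.5]).round(4))
    for s in(-65,65):
        for lo,hi in((-25,0),(0,25)):
            k=(q[:,0]<.025)&(q[:,1]>s/1e3+lo/1e3)&(q[:,1]<s/1e3+hi/1e3)
            if k.sum()>3: print(s,lo,'n',k.sum(),'med y',np.median(q[k,1]).round(4),'minx',q[k,0].min().round(4))
    m=(abs(P[:,2]-.263)<.008)&(abs(P[:,0]-.57)<.06)&(abs(P[:,1]-.2235)<.04)
    q=(P[m][:,:2]-[.5601,.288])@Rz;print('handle top',m.sum(),q.min(0).round(4),q.max(0).round(4))
E
python3 m2.py | tail -16
```

```text
(0.4658, -0.3118, 0.044) [[431.30012332 231.1304598 ]] [[210.007263   255.90865377]]
tri [0.56349556 0.2244004  0.27849085] plane T [[0.56174874 0.2217583  0.284     ]] plane S [[0.57138263 0.21926988 0.284     ]]
capS [[ 0.50802816 -0.31421803  0.0485    ]
 [ 0.54442427 -0.31651257  0.0485    ]] [ 0.50269421 -0.31409082  0.04423865] [ 0.5390688  -0.31662009  0.04419787]
T 700 x pct [-0.0331 -0.0322  0.0554  0.0559] y [-0.0928 -0.0894  0.0824  0.087 ]
-65 -25 n 105 med y -0.0844 minx -0.0324
-65 0 n 34 med y -0.0478 minx -0.0329
65 -25 n 114 med y 0.0459 minx -0.0333
65 0 n 32 med y 0.0821 minx -0.0332
handle top 223 [-0.0212 -0.0817] [ 0.0407 -0.049 ]
S 585 x pct [-0.0287 -0.027   0.0608  0.0617] y [-0.0931 -0.0896  0.0877  0.0902]
-65 -25 n 94 med y -0.0826 minx -0.0286
-65 0 n 21 med y -0.0509 minx 0.0104
65 -25 n 91 med y 0.0462 minx -0.0314
65 0 n 20 med y 0.0784 minx 0.0102
handle top 154 [-0.0153 -0.0838] [ 0.0476 -0.0488]
```

```bash
cat > go.py <<'E'
import sys
from h import *
from scipy.spatial.transform import Rotation as Ro
def rot(yaw): # tool y along world y turned by yaw, z down
    c,s=np.cos(yaw),np.sin(yaw);y=np.array([-s,c,0]);z=np.array([0,0,-1.]);return np.c_[np.cross(y,z),y,z]
if __name__=='__main__':
    a=list(map(float,sys.argv[1:]));s=get_obs();R=Ro.from_quat(s['ee_rot'])
    for i in range(0,len(a),4):
        p=np.array(a[i:i+3]);D=R.inv()*Ro.from_matrix(rot(a[i+3]))
        print(a[i:i+4],'shift',R.inv().apply(p-s['position']).round(4),'turn',D.as_rotvec().round(4))
        R=Ro.from_matrix(rot(a[i+3]));s=dict(s,position=p)
E
python3 go.py 0.3 0.5 0.36 0.118  0.567 0.223 0.36 0.118 .567 .223 .252 .118
```

```text
[0.3, 0.5, 0.36, 0.118] shift [-0.0881 -0.0484 -0.1043] turn [-1.200e-03 -3.000e-04 -5.068e-01]
[0.567, 0.223, 0.36, 0.118] shift [-0.2325 -0.3065  0.    ] turn [0. 0. 0.]
[0.567, 0.223, 0.252, 0.118] shift [0.    0.    0.108] turn [0. 0. 0.]
```

Request:
jog_arm([
  [-0.018,-0.01,-0.021,0,0,-0.1,1],
  [-0.035,-0.019,-0.042,0,0,-0.2,1],
  [-0.053,-0.029,-0.062,0,0,-0.3,1],
  [-0.07,-0.039,-0.083,0,0,-0.4,1],
  [-0.088,-0.048,-0.104,-0.001,0,-0.507,1],
])

```text
clock: 0.52
position: [0.3004, 0.4996, 0.3609]
ee_rot: [-0.062, 0.998, 0.0, -0.0]
ft_force: [0.8, 0.5, -0.1]
grip_width: 1.001
grasp_force: 0.0
```

Request:
jog_arm([
  [0,0,0,0,0,0,1],
  [-0.023,-0.03,0,0,0,0,1],
  [-0.046,-0.06,0,0,0,0,1],
  [-0.07,-0.092,0,0,0,0,1],
  [-0.093,-0.122,0,0,0,0,1],
])

```text
clock: 0.93
position: [0.4078, 0.3888, 0.3597]
ee_rot: [-0.059, 0.998, 0.0, -0.0]
ft_force: [0.4, 0.4, 0.1]
grip_width: 1.003
grasp_force: 0.0
```

```bash
python3 go.py 0.567 0.223 0.36 0.118
```

```text
[0.567, 0.223, 0.36, 0.118] shift [-0.1387 -0.1833 -0.0004] turn [ 0.0005 -0.0001 -0.0005]
```

Request:
jog_arm([
  [-0.028,-0.037,0,0,0,0,1],
  [-0.056,-0.074,0,0,0,0,1],
  [-0.084,-0.111,0,0,0,0,1],
  [-0.112,-0.148,0,0,0,0,1],
  [-0.139,-0.183,0,0,0,0,1],
])

```text
clock: 1.35
position: [0.5524, 0.2389, 0.3597]
ee_rot: [-0.059, 0.998, 0.0, -0.0]
ft_force: [0.9, 0.2, 0.9]
grip_width: 1.0
grasp_force: 0.0
```

Request:
jog_arm([
  [0,0,0,0,0,0,1],
])

```text
clock: 1.43
position: [0.5564, 0.2319, 0.359]
ee_rot: [-0.053, 0.999, -0.002, 0.001]
ft_force: [0.5, -0.4, 0.3]
grip_width: 1.003
grasp_force: 0.0
```

```bash
python3 - <<'E'
from h import *
from go import *
s=get_obs();print(s['position'],Ro.from_quat(s['ee_rot']).as_matrix().round(4))
f=lambda c,x,y,w,h:cv2.resize(c['color'][y:y+h,x:x+w,::-1],(400,400),interpolation=cv2.INTER_CUBIC)
T=shot('top');S=shot('scene')
cv2.imwrite('pics/m2.png',np.hstack([f(T,160,120,110,110),f(S,360,80,110,110)]))
E
python3 go.py 0.567 0.223 0.36 0.118
```

```text
[0.55644538 0.23187452 0.35900282] [[-9.944e-01 -1.058e-01  1.200e-03]
 [-1.058e-01  9.944e-01 -3.500e-03]
 [-8.000e-04 -3.600e-03 -1.000e+00]]
[0.567, 0.223, 0.36, 0.118] shift [-0.0127 -0.0173 -0.0009] turn [ 0.0001 -0.0009 -0.0043]
```

View pics/m2.png

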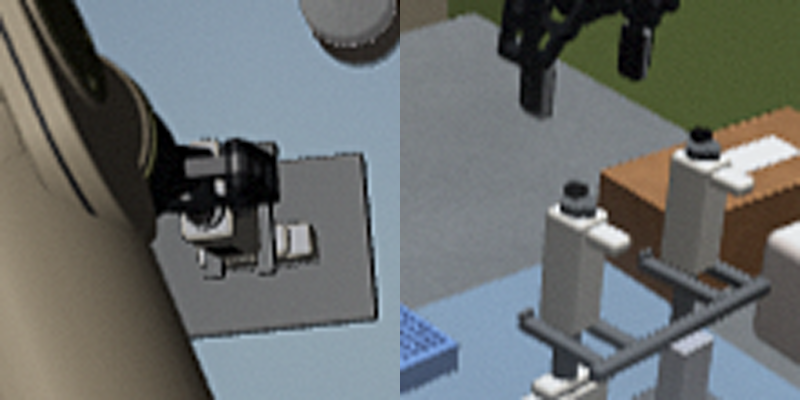

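The pictures show the open gripper high above the multi-channel pipette and still about 2 cm short, with nothing disturbed. I'll finish the approach, letting it settle.

Request:
jog_arm([
  [-0.006,-0.009,0,0,0,-0.004,1],
  [-0.0127,-0.0173,0,0,0,-0.004,1],
  [-0.0127,-0.0173,0,0,0,-0.004,1],
  [-0.0127,-0.0173,0,0,0,-0.004,1],
])

```text
clock: 1.87
position: [0.5663, 0.2246, 0.36]
ee_rot: [-0.061, 0.998, 0.0, 0.0]
ft_force: [0.2, -0.1, -0.4]
grip_width: 1.0
grasp_force: 0.0
```

```bash
python3 go.py 0.567 0.223 0.252 0.118
```

```text
[0.567, 0.223, 0.252, 0.118] shift [-0.0004 -0.0017  0.108 ] turn [0.0008 0.0002 0.0036]
```

Request:
jog_arm([
  [0,-0.001,0.02,0,0,0.003,1],
  [0,-0.0016,0.045,0,0,0.003,1],
  [0,-0.0016,0.07,0,0,0.003,1],
  [0,-0.0016,0.095,0,0,0.003,1],
  [0,-0.0016,0.108,0,0,0.003,1],
])

```text
clock: 2.28
position: [0.5649, 0.2238, 0.249]
ee_rot: [-0.06, 0.998, 0.0, -0.001]
ft_force: [-0.3, 1.1, 0.3]
grip_width: 1.0
grasp_force: 0.0
```

Request:
jog_arm([
  [0,0,0,0,0,0,1],
  [0,0,0,0,0,0,1],
])

```text
clock: 2.45
position: [0.5659, 0.2239, 0.2521]
ee_rot: [-0.06, 0.998, 0.0, -0.0]
ft_force: [1.4, -0.2, 0.7]
grip_width: 1.004
grasp_force: 0.0
```

```bash
python3 go.py 0.567 0.223 0.252 0.118; python3 - <<'E'
from h import *
f=lambda c,x,y,w,h:cv2.resize(c['color'][y:y+h,x:x+w,::-1],(400,400),interpolation=cv2.INTER_CUBIC)
T=shot('top');S=shot('scene')
cv2.imwrite('pics/m3.png',np.hstack([f(T,180,130,80,80),f(S,370,90,80,80)]))
E
```

```text
[0.567, 0.223, 0.252, 0.118] shift [-0.001  -0.001   0.0001] turn [ 0.001  -0.0005  0.0021]
```

View pics/m3.png

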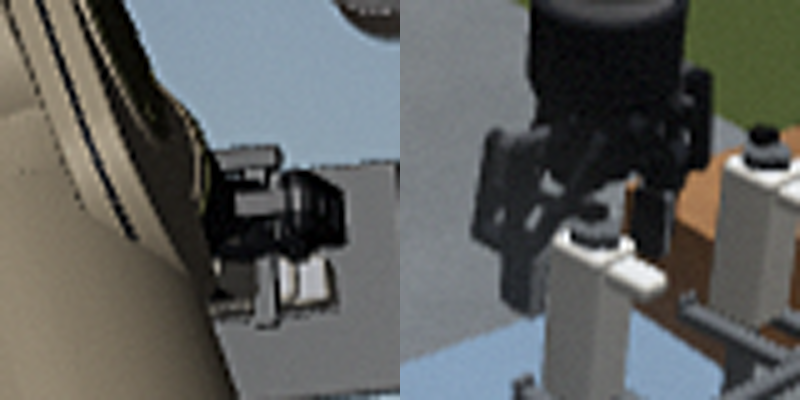

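The scene crop shows the fingers straddling the handle evenly (midpoint ≈ 590, handle axis ≈ 592 in the crop), with the body clear of the buttons. I'll close now.

Request:
jog_arm([
  [0,0,0,0,0,0,0],
  [0,0,0,0,0,0,-0.2],
  [0,0,0,0,0,0,-0.4],
  [0,0,0,0,0,0,-1],
  [0,0,0,0,0,0,-1],
], grip_force=25)

```text
clock: 2.97
position: [0.5665, 0.2236, 0.2525]
ee_rot: [-0.06, 0.998, 0.001, 0.0]
ft_force: [-0.5, 0.4, 2.0]
grip_width: 0.371
grasp_force: 26.6
```

Request:
jog_arm([
  [0,0,0,0,0,0,-1],
  [0,0,0,0,0,0,-1],
  [0,0,0,0,0,0,-1],
  [0,0,0,0,0,0,-1],
  [0,0,0,0,0,0,-1],
], grip_force=50)

```text
clock: 3.38
position: [0.5665, 0.2236, 0.2525]
ee_rot: [-0.06, 0.998, 0.001, 0.0]
ft_force: [0.3, 1.8, 4.9]
grip_width: 0.374
grasp_force: 50.7
```

Request:
jog_arm([
  [0,0,-0.003,0,0,0,-1],
  [0,0,-0.006,0,0,0,-1],
  [0,0,-0.01,0,0,0,-1],
  [0,0,-0.01,0,0,0,-1],
  [0,0,-0.01,0,0,0,-1],
])

```text
clock: 3.8
position: [0.5665, 0.2232, 0.2622]
ee_rot: [-0.06, 0.998, 0.001, 0.0]
ft_force: [-0.3, 0.7, -0.8]
grip_width: 0.371
grasp_force: 50.2
```

```bash
python3 - <<'E'
from h import *
s=get_obs();print(s['ft_force'],s['torque'],s['position'])
f=lambda c,x,y,w,h:cv2.resize(c['color'][y:y+h,x:x+w,::-1],(400,500),interpolation=cv2.INTER_CUBIC)
S=shot('scene')
import pickle;S0=pickle.load(open('scene1.pkl','rb'))
cv2.imwrite('pics/m4.png',np.hstack([f(S0,370,125,80,100),f(S,370,125,80,100)]))
E
python3 go.py 0.5575 0.302 .262 .118 ;python3 go.py 0.4771 .2126 .262 .118
```

```text
[-0.32362845  0.73414428 -0.79022894] [ 0.29051008  0.05078186 -0.00213795] [0.56646536 0.22323717 0.26221112]
[0.5575, 0.302, 0.262, 0.118] shift [-0.0005  0.0793  0.0002] turn [0.001  0.0004 0.0012]
[0.4771, 0.2126, 0.262, 0.118] shift [0.09 0.   0.  ] turn [0.001  0.0004 0.0012]
```

View pics/m4.png

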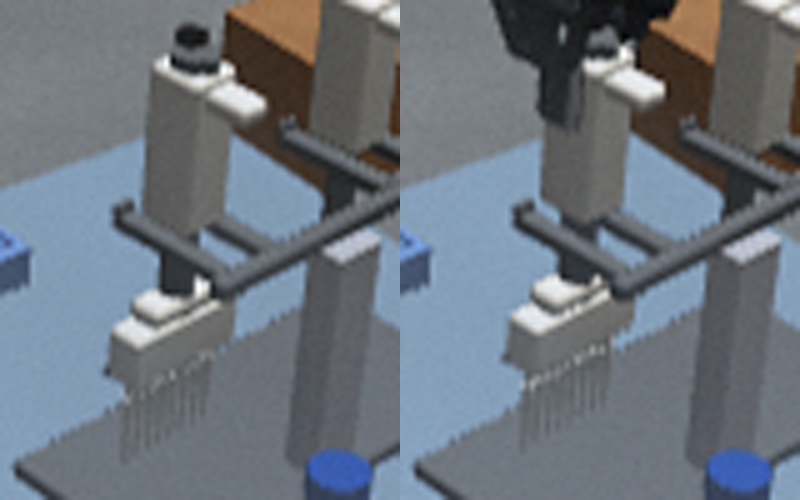

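The pictures (before and after) show the pipette raised about 10 mm, hanging upright, its handle clear of the prongs. I'll draw it out to the stand's -x.

Request:
jog_arm([
  [0.006,0,0,0,0,0,-1],
  [0.016,0,0,0,0,0,-1],
  [0.027,0,0,0,0,0,-1],
  [0.038,0,0,0,0,0,-1],
  [0.048,0,0,0,0,0,-1],
])

```text
clock: 4.27
position: [0.5177, 0.2171, 0.2618]
ee_rot: [-0.059, 0.998, 0.0, -0.0]
ft_force: [0.9, -0.2, -2.0]
grip_width: 0.368
grasp_force: 50.2
```

Request:
jog_arm([
  [0.01,0,0,0,0,0,-1],
  [0.02,0,0,0,0,0,-1],
  [0.032,0,0,0,0,0,-1],
  [0.04,0,0,0,0,0,-1],
  [0.045,0,0,0,0,0,-1],
])

```text
clock: 4.68
position: [0.473, 0.2121, 0.2622]
ee_rot: [-0.06, 0.998, 0.001, 0.0]
ft_force: [-0.2, 0.0, -1.9]
grip_width: 0.369
grasp_force: 50.1
```

Request:
jog_arm([
  [0,0,0,0,0,0,-1],
  [0,0,0,0,0,0,-1],
])

```text
clock: 4.85
position: [0.4741, 0.2122, 0.2622]
ee_rot: [-0.06, 0.998, 0.001, 0.0]
ft_force: [0.3, 0.4, -2.7]
grip_width: 0.367
grasp_force: 50.1
```

```bash
python3 go.py 0.476 0.2126 .39 .118 .476 .2126 .39 -.07  .462 -.312 .39 -.07
```

```text
[0.476, 0.2126, 0.39, 0.118] shift [-0.002   0.0003 -0.1278] turn [0.0012 0.0008 0.0013]
[0.476, 0.2126, 0.39, -0.07] shift [0. 0. 0.] turn [0.    0.    0.188]
[0.462, -0.312, 0.39, -0.07] shift [-0.0227 -0.5243  0.    ] turn [0. 0. 0.]
```

Request:
jog_arm([
  [0,0,-0.015,0,0,0,-1],
  [0,0,-0.045,0,0,0,-1],
  [0,0,-0.08,0,0,0,-1],
  [0,0,-0.11,0,0,0,-1],
  [0,0,-0.128,0.001,0.001,0,-1],
])

```text
clock: 5.27
position: [0.475, 0.2122, 0.3936]
ee_rot: [-0.059, 0.998, 0.001, 0.001]
ft_force: [0.2, -0.3, -2.1]
grip_width: 0.365
grasp_force: 50.3
```

Request:
jog_arm([
  [0,-0.01,0,0,0,0.03,-1],
  [0.002,-0.03,0,0,0,0.07,-1],
  [0.003,-0.06,0,0,0,0.11,-1],
  [0.005,-0.09,0,0,0,0.15,-1],
  [0.006,-0.12,0,0,0,0.188,-1],
])

```text
clock: 5.68
position: [0.4819, 0.0891, 0.3885]
ee_rot: [0.037, 0.999, -0.001, -0.001]
ft_force: [0.5, -0.1, -1.3]
grip_width: 0.368
grasp_force: 50.2
```

Request:
jog_arm([
  [0,-0.028,0,0,0,0,-1],
  [0,-0.056,0,0,0,0,-1],
  [0,-0.084,0,0,0,0,-1],
  [0,-0.112,0,0,0,0,-1],
  [0,-0.14,0,0,0,0,-1],
])

```text
clock: 6.1
position: [0.4716, -0.0506, 0.3885]
ee_rot: [0.036, 0.999, -0.0, -0.001]
ft_force: [0.1, -0.6, -2.1]
grip_width: 0.369
grasp_force: 50.2
```

```bash
python3 go.py .464 -.312 .39 -.07
```

```text
[0.464, -0.312, 0.39, -0.07] shift [-0.0113 -0.2613 -0.0014] turn [-0.0005 -0.0028 -0.0024]
```

Request:
jog_arm([
  [-0.002,-0.028,0,0,0,0,-1],
  [-0.004,-0.056,0,0,0,0,-1],
  [-0.006,-0.084,0,0,0,0,-1],
  [-0.008,-0.11,0,0,0,0,-1],
  [-0.01,-0.136,0,0,0,0,-1],
])

```text
clock: 6.52
position: [0.4718, -0.1868, 0.3887]
ee_rot: [0.036, 0.999, -0.0, -0.001]
ft_force: [0.6, -0.1, -2.3]
grip_width: 0.371
grasp_force: 50.2
```

Request:
jog_arm([
  [0,-0.028,0,0,0,0,-1],
  [0,-0.056,0,0,0,0,-1],
  [0,-0.084,0,0,0,0,-1],
  [0,-0.108,0,0,0,0,-1],
  [-0.001,-0.125,0,0,0,0,-1],
])

```text
clock: 6.93
position: [0.4631, -0.3125, 0.3887]
ee_rot: [0.037, 0.999, -0.0, -0.001]
ft_force: [0.7, 1.1, -3.0]
grip_width: 0.369
grasp_force: 50.2
```

Request:
jog_arm([
  [0,0,0,0,0,0,-1],
  [0,0,0,0,0,0,-1],
])

```text
clock: 7.1
position: [0.464, -0.3104, 0.3886]
ee_rot: [0.037, 0.999, 0.0, -0.002]
ft_force: [0.7, 0.9, -3.1]
grip_width: 0.37
grasp_force: 50.6
```

```bash
python3 go.py .466 -.312 .32 -.07; python3 - <<'E'
from h import *
import pickle
f=lambda c,x,y,w,h:cv2.resize(c['color'][y:y+h,x:x+w,::-1],(400,500),interpolation=cv2.INTER_CUBIC)
S=shot('scene');T=shot('top');pickle.dump((S,T),open('st2.pkl','wb'))
cv2.imwrite('pics/m5.png',np.hstack([f(S,160,180,96,120),f(T,370,150,96,120)]))
E
```

```text
[0.466, -0.312, 0.32, -0.07] shift [-0.0024 -0.0014  0.0686] turn [-0.0001 -0.0033 -0.004 ]
```

View pics/m5.png

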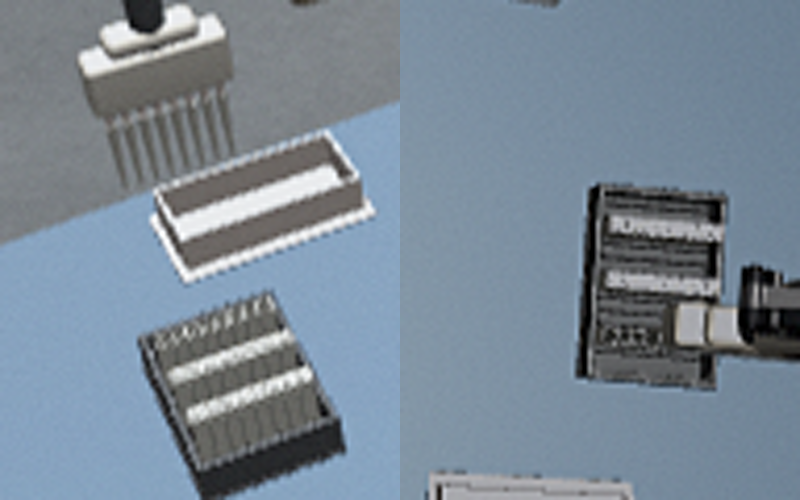

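The scene crop shows the pipette upright with all eight tips well above the rack; the open strip's wells are at about (152–273, 345–300) in the crop. In the top crop the head sits over the open strip, shifted by parallax. I'll lower to about 30 mm above the rims and measure tips against wells.

Request:
jog_arm([
  [0,0,0.015,0,0,0,-1],
  [-0.001,-0.001,0.035,0,-0.001,-0.002,-1],
  [-0.002,-0.001,0.055,0,-0.003,-0.004,-1],
  [-0.0024,-0.0014,0.073,0,-0.003,-0.004,-1],
  [-0.0024,-0.0014,0.083,0,-0.003,-0.004,-1],
])

```text
clock: 7.62
position: [0.4676, -0.3087, 0.3048]
ee_rot: [0.032, 0.999, 0.001, 0.0]
ft_force: [0.4, 0.6, -2.6]
grip_width: 0.366
grasp_force: 50.5
```

Request:
jog_arm([
  [0,0,0,0,0,0,-1],
  [0,0,0,0,0,0,-1],
  [0,0,0,0,0,0,-1],
])

```text
clock: 7.87
position: [0.4683, -0.3102, 0.3083]
ee_rot: [0.032, 0.999, -0.0, 0.002]
ft_force: [-0.0, 0.1, -2.6]
grip_width: 0.37
grasp_force: 50.4
```

```bash
python3 - <<'E'
from h import *
import pickle
from go import *
s=get_obs();p=s['position'];print(p,Ro.from_quat(s['ee_rot']).as_matrix()[:,1].round(4),s['ft_force'])
S=shot('scene');T=shot('top');pickle.dump((S,T,s),open('st3.pkl','wb'))
f=lambda c,x,y,w,h,W:cv2.resize(c['color'][y:y+h,x:x+w,::-1],(W,600),interpolation=cv2.INTER_CUBIC)
cv2.imwrite('pics/m6.png',np.hstack([f(S,180,210,50,75,400),f(T,405,195,50,75,400)]))
tip=p-[0,0,.2305];yw=-.07;d=np.array([-np.sin(yw),np.cos(yw),0])
for k in(-1,1): print('tip exp',k,proj(S,tip+k*.0315*d),'well exp',proj(S,np.array([.4658,-.3118,.044])+k*.0315*d))
# head from scene depth
P=cloud(S);g=cv2.cvtColor(S['color'],cv2.COLOR_RGB2GRAY)
m=(P[...,2]>tip[2]+.05)&(P[...,2]<tip[2]+.11)&(abs(P[...,0]-p[0])<.04)&(abs(P[...,1]-p[1])<.07)
q=(P[m]-p);x=q@[np.cos(yw),np.sin(yw),0];y=q@d
print('head n',m.sum(),'x',np.percentile(x,[1,50,90,99]).round(4),'y',np.percentile(y,[1,99]).round(4),'z-tip',np.percentile(q[:,2]+.2305,[1,99]).round(4))
E
```

```text
[ 0.4683488  -0.3101643   0.30825811] [ 6.450e-02  9.979e-01 -5.000e-04] [-0.02607347  0.11205576 -2.57919375]
tip exp -1 [[196.38576247 250.37605072]] well exp [[197.80331596 260.07804321]]
tip exp 1 [[221.00326213 242.15026082]] well exp [[221.99365676 251.81358981]]
head n 633 x [-0.0075  0.0121  0.0154  0.0178] y [-0.0395  0.0387] z-tip [0.0514 0.1091]
```

View pics/m6.png

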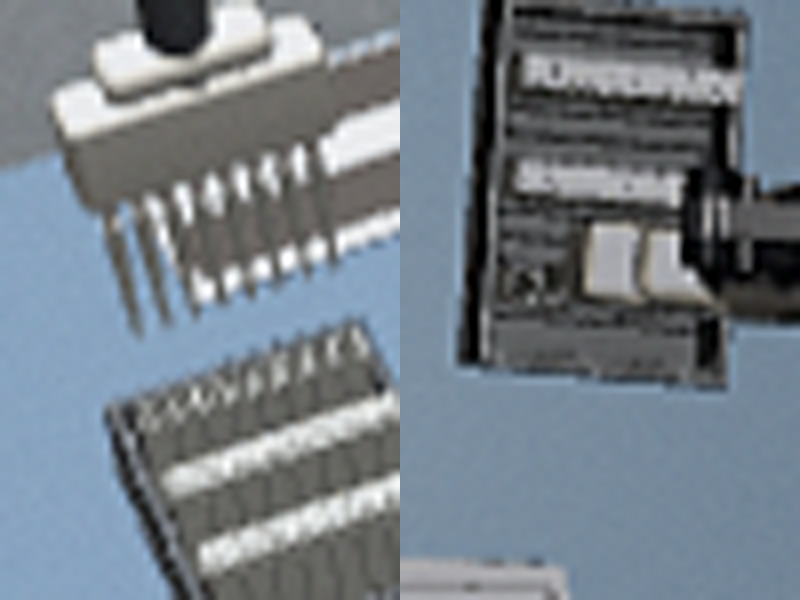

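The scene crop shows the tip ends at about (197.2,251.2) to (221.5,242.8) px and the wells at about (198.8,261.9) to (224.4,252.5) px. The row is parallel to the strip and close to lined up. I'll refine numerically, comparing both objects within each view.

```bash
python3 - <<'E'
from h import *
import pickle
S,T,s=pickle.load(open('st3.pkl','rb'));p=s['position']
g=cv2.cvtColor(T['color'],cv2.COLOR_RGB2GRAY).astype(int)
print('T head rows218-238 cols 424-440');print(g[218:238,424:440])
# rectify patches: metric image at plane z, 0.5 mm/px, axes along strip (u=-y' , v=-x')
yw=-.07;ex=np.array([np.cos(yw),np.sin(yw),0]);ey=np.array([-np.sin(yw),np.cos(yw),0])
def rect(c,o,z,hx,hy,st):
    a=np.arange(hx,-hx-1e-9,-st);b=np.arange(hy,-hy-1e-9,-st)
    X=np.array([o[0],o[1],z])+a[:,None,None]*ex+b[None,:,None]*ey
    uv=proj(c,X.reshape(-1,3)).reshape(len(a),len(b),2).astype(np.float32)
    return cv2.remap(cv2.cvtColor(c['color'],cv2.COLOR_RGB2GRAY),uv,None,cv2.INTER_CUBIC),a,b
o=(.4658,-.3118)
for n,c in(('S',S),('T0',pickle.load(open('top1.pkl','rb')))):
    I,a,b=rect(c,o,.044,.02,.045,.001)
    mid=abs(b)<.030
    print(n,'x-profile mean:',list(zip((a*1000).round().astype(int),I[:,mid].mean(1).round().astype(int),I[:,mid].std(1).round().astype(int))))
    k=abs(a-(.004 if n=='S' else 0))<.004
    print(n,'y-profile:',list(zip((b*1000).round().astype(int),I[k].mean(0).round().astype(int))))
    for xo in(.036,.072):
        O=np.array([*o,0])+xo*ex;J,aa,bb=rect(c,O,.0485,.012,.045,.001)
        print(n,'cap x',list(zip((aa*1000).round().astype(int),J[:,abs(bb)<.03].mean(1).round().astype(int))))
        w=J[abs(aa)<.003].mean(0).round().astype(int);print(' y',w.tolist())
E
```

```text
T head rows218-238 cols 424-440
[[132 172 170 168 169 169 177 177 178 130 176 177 174 174 176 188]
 [ 87 126 123 123 118 119 161 157 163 161 159 162 165 160 171 193]
 [ 46  48  31  56  44  37  36  30  62  55  55  84  85  81 122 174]
 [ 75  77  66  90  85  63  67  65  61  45  54  51  43  47  51  48]
 [ 72  83  49  49  19  67  74  69  70  83  56  74  62  63  81  86]
 [102 102  72  74  66 182 179 172 174 176 130  88  76  94  74  83]
 [ 90  77  50  52  89 174 177 172 172 177 173  87 157 174 175 190]
 [ 55  51  53  54 101 169 172 168 171 175 127  91 156 171 177 194]
 [105  88  52  48 129 168 170 167 167 177 116  92 161 173 172 193]
 [ 92  70  49  47 137 166 169 168 170 178  81 102 169 171 170 188]
 [ 48  49  53  42 146 168 171 169 170 177  88 117 173 170 170 179]
 [ 36  48  55  30 155 172 169 169 170 178  90 136 171 172 169 171]
 [ 35  58  50  36 164 172 171 171 171 177 107 124 164 169 169 169]
 [ 61  91  46  37 115 141 142 145 150 165 129  83 129 145 136 141]
 [108  77  58  41  30  44  63  76  83 110 128 100  57  76  80  86]
 [ 68  43  73  83  83  71  64  77  70  61  59  49  38  49  31  
[... 13730 characters left out ...]
)), (np.int64(-5), np.int64(101)), (np.int64(-6), np.int64(63)), (np.int64(-7), np.int64(39)), (np.int64(-8), np.int64(36)), (np.int64(-9), np.int64(49)), (np.int64(-10), np.int64(63)), (np.int64(-11), np.int64(67)), (np.int64(-12), np.int64(60))]
 y [129, 129, 97, 62, 38, 30, 42, 69, 104, 138, 161, 179, 184, 178, 174, 177, 176, 156, 126, 108, 124, 157, 181, 179, 167, 163, 169, 177, 176, 169, 163, 164, 169, 174, 177, 177, 174, 168, 164, 164, 168, 173, 176, 178, 174, 162, 151, 152, 163, 174, 178, 175, 173, 174, 176, 173, 167, 161, 162, 168, 175, 179, 178, 172, 162, 156, 158, 166, 173, 176, 178, 175, 162, 148, 144, 152, 165, 176, 182, 181, 170, 153, 136, 129, 128, 127, 128, 129, 130, 130, 130]
```

```bash
python3 - <<'E'
from h import *
import pickle
S,T,s=pickle.load(open('st3.pkl','rb'));p=s['position'];yw=-.065
ex=np.array([np.cos(yw),np.sin(yw),0]);ey=np.array([-np.sin(yw),np.cos(yw),0]);t=p-[0,0,.2305]
for z in(.058,.105):
  for y in(.04,.02):
    print('head T exp',z,y,[proj(T,t+[0,0,z]+y*ey+k*ex)[0].round(2).tolist() for k in(-.012,0,.012)])
o=np.array([.4658,-.3118,.044])
print('T well row', proj(T,o+.0004*ex-.0008*ey))
E
```

```text
head T exp 0.058 0.04 [[423.39, 232.1], [423.7, 227.31], [424.01, 222.53]]
head T exp 0.058 0.02 [[431.35, 232.79], [431.65, 228.0], [431.95, 223.23]]
head T exp 0.105 0.04 [[427.84, 231.39], [428.16, 226.4], [428.48, 221.42]]
head T exp 0.105 0.02 [[436.14, 232.12], [436.44, 227.13], [436.75, 222.15]]
T well row [[431.60393405 231.0084217 ]]
```

Request:
jog_arm([
  [0,0,0.006,0,0,0,-1],
  [0,0,0.012,0,0,0,-1],
  [0,0,0.018,0,0,0,-1],
  [0,0,0.018,0,0,0,-1],
  [0,0,0.018,0,0,0,-1],
])

```text
clock: 8.38
position: [0.4678, -0.31, 0.2885]
ee_rot: [0.032, 0.999, 0.0, 0.001]
ft_force: [-0.1, -0.1, -2.5]
grip_width: 0.371
grasp_force: 50.5
```

```bash
python3 - <<'E'
from h import *
import pickle
from go import *
s=get_obs();p=s['position'];print(p,Ro.from_quat(s['ee_rot']).as_matrix().round(4)[:,1:],s['ft_force'])
S=shot('scene');T=shot('top');pickle.dump((S,T,s),open('st4.pkl','wb'))
f=lambda c,x,y,w,h,W:cv2.resize(c['color'][y:y+h,x:x+w,::-1],(W,600),interpolation=cv2.INTER_CUBIC)
cv2.imwrite('pics/m7.png',np.hstack([f(S,190,232,40,48,500),f(T,418,212,24,48,300)]))
yw=-.07;d=np.array([-np.sin(yw),np.cos(yw),0]);tip=p-[0,0,.2305]
for k in(-1,1): print('tip exp',k,proj(S,tip+k*.0315*d),'well exp',proj(S,np.array([.4658,-.3118,.044])+k*.0315*d))
E
```

```text
[ 0.46779318 -0.30998831  0.28850766] [[ 6.480e-02  1.300e-03]
 [ 9.979e-01  1.000e-04]
 [ 2.000e-04 -1.000e+00]] [-0.06572315 -0.09312795 -2.5371779 ]
tip exp -1 [[197.78546772 256.13766721]] well exp [[197.80331596 260.07804321]]
tip exp 1 [[222.14470339 247.88635406]] well exp [[221.99365676 251.81358981]]
```

View pics/m7.png

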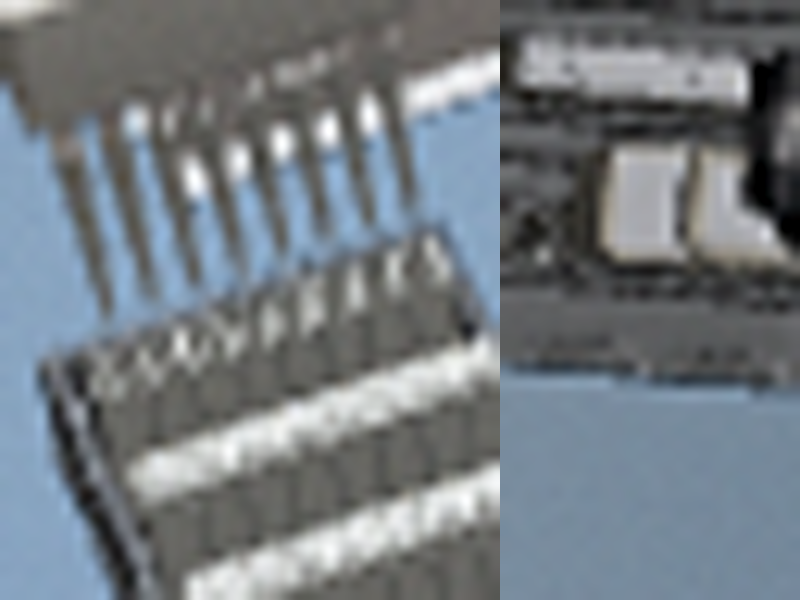

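The close crop shows the tips hovering about 14 mm above the rims and roughly over the wells, with the tip row parallel to the strip. I'll get sub-millimetre phases of the tip comb and the well comb numerically.

```bash
cat > ph.py <<'E'
from h import *
from go import *
import pickle
yw=-.068;ex=np.array([np.cos(yw),np.sin(yw),0]);ey=np.array([-np.sin(yw),np.cos(yw),0]);ez=np.array([0,0,1.])
def avg(n,k):
    c=optics.camera(n);L=[c['color'].astype(np.float32)]+[optics.camera(n)['color'].astype(np.float32) for _ in range(k-1)]
    c['f']=np.mean(L,0);return c
def samp(c,X,w=(.3,.59,.11)):
    sh=X.shape[:-1];uv=proj(c,X.reshape(-1,3)).reshape(*sh,2).astype(np.float32)
    return cv2.remap(c['f']@np.float32(w),uv,None,cv2.INTER_CUBIC)
b=np.arange(-.036,.036,.00025)
def phase(v,per=.009,c0=0): # y offset of bright maxima relative to c0 + k*per
    v=v-np.polyval(np.polyfit(b,v,3),b);z=np.mean(v*np.hanning(len(b))*2*np.exp(-2j*np.pi*(b-c0)/per))
    return (-np.angle(z)*per/2/np.pi*1000).round(2),(2*abs(z)).round(1)
if __name__=='__main__':
    s=get_obs();p=s['position'];S=avg('scene',8);T=avg('top',4)
    T0=pickle.load(open('top1.pkl','rb'));T0['f']=T0['color'].astype(np.float32);S0=pickle.load(open('scene1.pkl','rb'));S0['f']=S0['color'].astype(np.float32)
    pickle.dump((S,T,s),open('st5.pkl','wb'))
    tip=p-[0,0,.2305]
    print('tips S: dark comb, nominal at odd*4.5mm from TCP')
    for h in np.arange(-.004,.03,.003):
        v=-samp(S,tip+h*ez+b[:,None]*ey,(-.5,0,.5)) if 0 else samp(S,tip+h*ez+b[:,None]*ey,(.3,.59,.11))
        print(h.round(3),phase(-v,c0=.0045),end=' ')
    vz=np.array([[samp(S,tip+h*ez+y*ey) for y in (np.arange(8)-3.5)*.009] for h in np.arange(-.012,.014,.001)])
    print('\nend profile (mean over tips):',list(zip(range(-12,14),vz.mean(1).round().astype(int))))
    o=np.array([.4658,-.3118,.044])
    for n,c in(('S0',S0),('S',S),('T0',T0)):
        print(n,'walls rel o:',[(a,*phase(samp(c,o+a/1e3*ex+b[:,None]*ey))) for a in range(-7,16,2)])
    X=o+np.arange(-.016,.016,.001)[:,None,None]*ex
E
python3 ph.py
```

```text
tips S: dark comb, nominal at odd*4.5mm from TCPTraceback (most recent call last):
  File "ph.py", line 22, in <module>
    v=-samp(S,tip+h*ez+b[:,None]*ey,(-.5,0,.5)) if 0 else samp(S,tip+h*ez+b[:,None]*ey,(.3,.59,.11))
                                                          ~~~~^^^^^^^^^^^^^^^^^^^^^^^^^^^^^^^^^^^^^^
  File "ph.py", line 10, in samp
    return cv2.remap(c['f']@np.float32(w),uv,None,cv2.INTER_CUBIC)
           ~~~~~~~~~^^^^^^^^^^^^^^^^^^^^^^^^^^^^^^^^^^^^^^^^^^^^^^
cv2.error: OpenCV(4.12.0) /io/opencv/modules/imgproc/src/imgwarp.cpp:1821: error: (-215:Assertion failed) ((map1.type() == CV_32FC2 || map1.type() == CV_16SC2) && map2.empty()) || (map1.type() == CV_32FC1 && map2.type() == CV_32FC1) in function 'remap'
```

```bash
sed -i 's/    sh=X.shape\[:-1\];uv=.*/    sh=X.shape[:-1];uv=proj(c,X.reshape(-1,3)).reshape(1,-1,2).astype(np.float32)/; s/uv,None,cv2.INTER_CUBIC)/uv,None,cv2.INTER_CUBIC).reshape(sh)/; s/        v=-samp.*/        v=samp(S,tip+h*ez+b[:,None]*ey)/' ph.py
sed -i 's/S=avg(.scene.,8);T=avg(.top.,4)/S=avg("scene",8);T=avg("top",4)/' ph.py; python3 ph.py
```

```text
tips S: dark comb, nominal at odd*4.5mm from TCP
-0.004 (np.float64(0.19), np.float64(7.7)) -0.001 (np.float64(0.54), np.float64(26.9)) 0.002 (np.float64(0.57), np.float64(33.1)) 0.005 (np.float64(0.58), np.float64(33.1)) 0.008 (np.float64(0.49), np.float64(34.6)) 0.011 (np.float64(0.49), np.float64(38.2)) 0.014 (np.float64(0.53), np.float64(39.9)) 0.017 (np.float64(0.48), np.float64(35.3)) 0.02 (np.float64(0.34), np.float64(45.6)) 0.023 (np.float64(0.43), np.float64(71.0)) 0.026 (np.float64(0.41), np.float64(72.2)) 0.029 (np.float64(0.13), np.float64(46.6)) 
end profile (mean over tips): [(-12, np.int64(105)), (-11, np.int64(108)), (-10, np.int64(113)), (-9, np.int64(119)), (-8, np.int64(127)), (-7, np.int64(136)), (-6, np.int64(140)), (-5, np.int64(141)), (-4, np.int64(137)), (-3, np.int64(131)), (-2, np.int64(123)), (-1, np.int64(115)), (0, np.int64(109)), (1, np.int64(106)), (2, np.int64(106)), (3, np.int64(105)), (4, np.int64(105)), (5, np.int64(103)), (6, np.int64(102)), (7, np.int64(101)), (8, np.int64(99)), (9, np.int64(98)), (10, np.int64(96)), (11, np.int64(94)), (12, np.in
[... 870 characters left out ...]
np.float64(32.5)), (9, np.float64(0.92), np.float64(28.3)), (11, np.float64(0.3), np.float64(18.6)), (13, np.float64(-1.13), np.float64(7.6)), (15, np.float64(-3.69), np.float64(6.3))]
T0 walls rel o: [(-7, np.float64(2.97), np.float64(6.2)), (-5, np.float64(-0.31), np.float64(13.2)), (-3, np.float64(-0.63), np.float64(28.4)), (-1, np.float64(-0.89), np.float64(34.9)), (1, np.float64(-1.06), np.float64(40.5)), (3, np.float64(-1.16), np.float64(31.5)), (5, np.float64(-0.24), np.float64(12.5)), (7, np.float64(0.69), np.float64(6.1)), (9, np.float64(2.69), np.float64(1.2)), (11, np.float64(3.93), np.float64(0.8)), (13, np.float64(2.73), np.float64(3.8)), (15, np.float64(2.16), np.float64(5.3))]
```

Request:
jog_arm([
  [0,0,0.003,0,0,0,-1],
  [0.0004,0,0.006,0,0,-0.002,-1],
  [0.0004,0,0.0075,0,0,-0.002,-1],
  [0.0004,0,0.0075,0,0,-0.002,-1],
  [0.0004,0,0.0075,0,0,-0.002,-1],
])

```text
clock: 10.1
position: [0.4676, -0.3101, 0.2814]
ee_rot: [0.031, 1.0, -0.0, 0.001]
ft_force: [0.4, 0.5, -3.1]
grip_width: 0.367
grasp_force: 50.5
```

```bash
python3 ph.py | sed -n '1,4p' | sed 's/np.float64//g;s/np.int64//g'; python3 - <<'E'
from h import *
import pickle
S,T,s=pickle.load(open('st5.pkl','rb'));print(s['position'],s['ft_force'],s['torque'],s['joint_velocities'].round(4))
f=lambda c,x,y,w,h,W:cv2.resize(np.clip(c['f'],0,255).astype(np.uint8)[y:y+h,x:x+w,::-1],(W,600),interpolation=cv2.INTER_CUBIC)
cv2.imwrite('pics/m8.png',np.hstack([f(S,192,236,40,40,600),f(T,410,190,50,150,200)]))
E
```

```text
tips S: dark comb, nominal at odd*4.5mm from TCP
-0.004 ((0.25), (6.5)) -0.001 ((-0.14), (8.5)) 0.002 ((0.38), (23.2)) 0.005 ((0.55), (33.6)) 0.008 ((0.47), (36.6)) 0.011 ((0.5), (39.5)) 0.014 ((0.54), (38.6)) 0.017 ((0.38), (40.1)) 0.02 ((0.37), (40.5)) 0.023 ((0.45), (37.8)) 0.026 ((0.35), (35.9)) 0.029 ((0.25), (61.6)) 
end profile (mean over tips): [(-12, (115)), (-11, (110)), (-10, (104)), (-9, (100)), (-8, (100)), (-7, (103)), (-6, (106)), (-5, (109)), (-4, (108)), (-3, (105)), (-2, (101)), (-1, (99)), (0, (99)), (1, (101)), (2, (102)), (3, (103)), (4, (103)), (5, (103)), (6, (101)), (7, (99)), (8, (97)), (9, (95)), (10, (93)), (11, (92)), (12, (92)), (13, (93))]
S0 walls rel o: [(-7, (0.06), (7.2)), (-5, (-0.45), (9.1)), (-3, (-1.03), (5.2)), (-1, (2.41), (6.3)), (1, (1.94), (21.5)), (3, (1.49), (33.6)), (5, (1.22), (35.0)), (7, (1.14), (32.0)), (9, (0.93), (27.7)), (11, (0.32), (18.2)), (13, (-1.12), (6.8)), (15, (-3.87), (6.2))]
[ 0.46756595 -0.31007473  0.28139767] [ 0.35012805  0.48552154 -3.12651894] [-0.00287591 -0.01424813  0.02421203] [-0.0012 -0.0017  0.0004 -0.0061  0.0011  0.0035  0.0013]
```

View pics/m8.png

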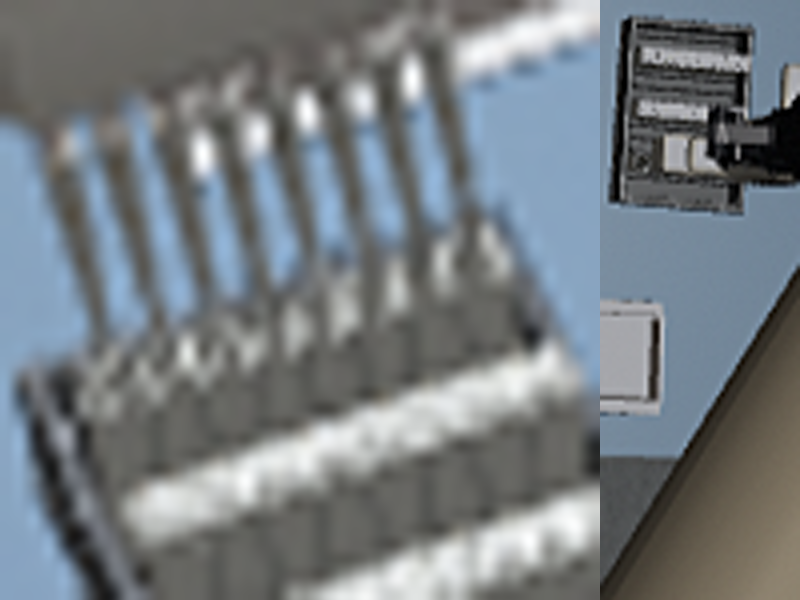

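The final look shows all eight tips just above the open strip, each heading into its own well, with about 7 mm of gap and no contact. The tip comb sits about 0.5 mm to the -y side of the wells, so I'll trim that and settle.

Request:
jog_arm([
  [-0.0001,0.0003,0,0,0,0,-1],
  [-0.0002,0.0006,0.0005,0,0,0,-1],
  [-0.0002,0.0006,0.0005,0,0,0,-1],
  [-0.0002,0.0006,0.0005,0,0,0,-1],
  [-0.0002,0.0006,0.0005,0,0,0,-1],
])

```text
clock: 11.12
position: [0.4679, -0.3095, 0.2811]
ee_rot: [0.031, 1.0, -0.0, 0.001]
ft_force: [-0.5, 0.0, -2.3]
grip_width: 0.372
grasp_force: 50.5
```

```bash
python3 - <<'E'
from h import *
s=get_obs();print(s['position'],s['ft_force'],s['joint_velocities'].round(4));print(workorder.hand_in())
E
```

```text
[ 0.46788942 -0.30952477  0.28107408] [-0.50029571  0.02719693 -2.28711476] [-0.0008  0.0007 -0.0003  0.0015  0.0001  0.     -0.    ]
the job is handed in; nothing more can be done
None
```

I handed the job in at 11.1 s with the eight-channel pipette held steady and upright over the open strip; the tips are an estimated 6–7 mm above the rims and lined up with their wells to within about 1–2 mm (measured from the cameras), and I saw no contact.

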